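# Click the transformer's selector to the green mark and switch on

### The arm

A 7-joint arm with a two-finger parallel gripper is mounted at the origin on the work surface. World frame = base frame: x ahead of the robot, y to its left, z up, the work surface at z = 0. Lengths are in mm, angles in rad, forces in N, time in s.
With the tool pointing down it reaches from about 400 to 900 mm from the base axis. Payload 5.5 kg.
Tool frame: the origin (TCP) lies between the finger pads; the fingertips stand 19 mm ahead of it and the grasp point (between the pads) is the TCP; z points along the fingers, x is the direction in which the jaws open and shut, and the axes are right-handed (so a half turn about z gives the same grasp; the last joint's range is limited). The gripper opens to 85 mm and grips with 20 to 120 N. Pads are 22 mm wide; open, the fingers measure 114 mm over their backs; the gripper's body (76 mm by 85 mm) begins 54 mm behind the grasp point. The pads swing forward as they close: fully open they stand 13 mm farther back than shut.
Start: joints at [1.43, 0.501, -0.427, 1.55, 0.221, 1.138, -0.21], TCP at [255.426, -597.71, 250.31] pointing down, gripper open.
Joint ranges: [-2.88, 2.88], [-0.31, 2.03], [-1.54, 1.56], [0.2, 2.42], [-1.41, 4.55], [0.19, 2.02], [-2.57, 2.57]. Speed limits (rad/s): [2.57, 2.57, 3.14, 3.14, 3.14, 3.14, 3.14].

### API

Orientations are given as [roll, pitch, yaw] about the fixed x, y, z axes, in that order (R = Rz(yaw) Ry(pitch) Rx(roll)).
In Python, from plant import * gives the robot as it stands.
- The arm moves only by the tool jog_arm, never from a script. Its argument "series" is a list of rows, each an object of numbers: "tx", "ty", "tz": the shift along the tool's x, y, z as a fraction of full scale; "rx", "ry", "rz": the turn, a rotation vector about the tool's x, y, z as a fraction of full scale; "fingers": the opening, from 0 (shut) to 1 (fully open). In form: [{"tx": .., "ty": .., "tz": .., "rx": .., "ry": .., "rz": .., "fingers": ..}, ...]. A call has 1 to 5 rows; each row shifts and turns the commanded pose from where the row before left it, along the tool's axes as they then stand; what a row does not reach is not made up. Full scale, the value 1, is 20 mm for a shift and 0.12 rad for a turn. A row lasts 1/10 s, in which the tool goes at most 50 mm and 8.59 degrees, less where a joint would pass 70% of its speed; a pose out of reach is approached as far as the arm can. A call with a number of a shift or a turn outside -1 to 1 is refused whole. A call with a gripper value outside its range is refused whole. The fingers move at their own pace and stop on an object; "squeeze" is the grip in N (left out, the last holds). Time passes only in rows, so rows that do not move let the fingers close. It gives the time, the measured TCP pose, the force and the opening at its end, in the units of the state.
- state(): the state, without advancing time (a new reading comes with each control period).
- grab_frame(name): name is "scene" or "top" or "wrist"; returns (picture, depth): 480x640x3 uint8, red, green, blue; 480x640 float32, mm along the optical axis (not along the pixel's ray), 0 where there is no reading.
- calibration(name): a dict with "fx", "fy", "cx", "cy" (pixels), "k1" (the pictures are not rectified: a ray, as slopes to the right and down, at radius r is drawn at 1 + k1 r^2 times it, then the intrinsics apply), "origin" and "attitude" of the camera in the world; the wrist camera has in their place "tool_from_camera" (4x4, takes a point from camera to tool coordinates, whose origin is the TCP and whose axes are the tool frame's). Camera axes: x right, y down, z forward; pixel columns grow to the right and rows downward; lengths in mm; the calibration is good to about 2 mm. A picture is of the moment at which its call begins: read the wrist's pose just before it. calibration takes no time and is no camera call.
- hand_in(): hands the job in, once; it reports no verdict.
The state is a dict: "time": time; "joint_pos": joint angles; "joint_vel": joint speeds; "joint_efforts": joint torques, N m; "position": TCP position; "tcp_rot": TCP orientation; "ft_force": force on the tool from outside, world axes, zero at the start; "torque": the same for the moment, N m; "grip_width": opening from 0.0 (shut) to 1.0 (fully open).
Only numpy, scipy, OpenCV 4.12 (cv2) and the standard library are available. Lean on these libraries where they do the work, as an engineer would, in place of code of your own. Each camera call takes 0.05 s, during which the arm holds its last target.

### The job

On the grey bench transformer, stroke the rim of the big knurled selector knob clockwise with a fingertip until it has clicked in with its orange pointer at the green mark; do not turn it past that. Only then push the red button fully down with a fingertip and let it come up again. Nothing is to be picked up: the jar, the bottle and the screwdriver stay where they are.

Things in the scene. Friction and masses are not known exactly. Their poses are not given: they have to be found in the camera images.
- transformer: Grey steel case fixed to the bench, 220 mm (its x) by 260 mm (its y), flat deck 90 mm above the bench. Origin at the centre of its underside, z up, its front (-x side, coloured sockets) towards the robot; it stands at a different place and yaw each time.
- selector_axis (a point): Point on the vertical axis of the selector knob, at the centre of its top face (129 mm above the bench). The black knob is 104 mm across over its knurls, from 95 to 129 mm above the bench, with 40 upright ribs standing 2 mm proud at 9 degree spacing; it lies at (0, 40) mm in the case's frame and the deck round it is bare for at least 35 mm. Too wide to grip. Axes as the case's.
- pointer_tip (a point): Outer end of the orange pointer line on the knob's top face, 50 mm from its axis; turns with the knob.
- green_mark (a point): Centre of the green dot (13 mm across) on the deck, 68 mm from the knob's axis along the case's +x; it is the third of five dots 36 degrees apart, the others small and white. Each dot is a detent; clockwise seen from above, the green one comes after the first two.
- selector (a joint): Angle of the knob (rad), growing clockwise seen from above. Detents (clicks) at 0, 0.628, 1.257 (green mark), 1.885 and 2.513; it starts at or near the first or second one, so one or two clicks short. Between detents it takes up to 0.08 N m (about 1.6 N at the rim) to turn; let go past half-way between two, it snaps into the nearer one in front. It has end stops a little beyond the first and last detent.
- output_top (a point): Centre of the top of the round red push button (28 mm across) on the deck, at (-60, -85) mm in the case's frame; sprung, 6 mm of travel straight down, about 5 N at the bottom. Position is that of the moving top.
- output (a joint): Travel of the red button (m): 0 up, 0.006 fully down.
- jar_mid (a point): Middle of a small amber jar with black lid, 40 mm across, 45 mm high, loose on the deck behind the button. Leave alone.
- bottle_mid (a point): Middle of a white bottle with blue cap, 52 mm across, 130 mm high, loose on the bench to the left of the case. Leave alone.
- driver_grip (a point): Middle of the handle of a screwdriver, 170 mm long, lying loose on the bench to the right of the case. Leave alone.
Things that resemble listed ones, but are neither listed nor needed, are in the scene too. There is more than one size of the part that bears jar_mid; the job needs the smaller. There is more than one size of the part that bears bottle_mid; the job needs the larger.

How it is judged (in metres and radians):
On the way, in this order (a step that is already met when the one before it is completed fails the run):
1. a fingertip presses on the knob while it is still short of the green mark (contact force between the fingers and selector above 0.3 N and value of joint selector below 1.1566 rad), for 0.05 s.
2. the knob rests in the green mark's detent (value of joint selector between 1.1566 and 1.3566 rad and velocity of joint selector between -0.3 and 0.3 rad/s), for 0.2 s.
3. the red button is pushed fully down by a fingertip (value of joint selector between 1.1566 and 1.3566 rad and value of joint output above 0.0048 m and contact force between the fingers and output above 0.5 N), for 0.05 s.
4. the red button has come up again (value of joint selector between 1.1566 and 1.3566 rad and value of joint output below 0.0015 m), for 0.1 s.
At the end, for the whole second after the job is handed in: The selector is in the green mark's detent (within 0.1 rad), the red button has been pushed down (4.8 mm or more) after that and is up again (within 1.5 mm), and the jar, bottle and screwdriver are within 20 mm of where they stood, jar and bottle upright (within 0.15 rad) (all of step 4 and angle between each of jar_mid, bottle_mid's own z axis and vertical below 0.15 rad and distance of each of jar_mid, bottle_mid, driver_grip from where it was at the start of the episode below 0.02 m); the robot touches nothing.
It fails at once if the selector is turned past the green mark, half-way to the next (value of joint selector above 1.6166 rad).
It fails at once if the button is pushed before the selector is at the green mark (value of joint output above 0.003 m and not (value of joint selector between 1.1566 and 1.3566 rad)).
It fails at once if the jar is moved (distance of jar_mid from where it was at the start of the episode above 0.02 m).
It fails at once if the bottle is moved (distance of bottle_mid from where it was at the start of the episode above 0.02 m).
It fails at once if the screwdriver is moved (distance of driver_grip from where it was at the start of the episode above 0.02 m).
It also fails if it takes over 51 s, if anything falls off the work surface, if the arm or the gripper's body presses on something with over 40 N, if the wrist force passes 120 N, or if a joint passes its speed limit or range.

## Working session

There is one attempt and no reset: what is moved stays moved. The work goes in short steps, Python scripts to look and compute and a tool call to move; the robot and the scene stay as the last step left them, time stands still between calls to the robot, and variables do not carry over. Pictures are saved under pics/ and viewed, and the job is handed in when it is done.

Besides the shell and the picture viewer there is one more tool, called after "Request:" as name(argument=value, ...) on one line, values as JSON. jog_arm: Moves the arm, as the interface text tells. Shift numbers are shares of 20 mm and turn numbers shares of 0.12 rad, none past 1 either way. Its arguments: {"type":"object","properties":{"series":{"type":"array"},"squeeze":{"type":"number"}},"required":["series"]}

```bash
mkdir -p pics; ls; python3 - <<'E'
from plant import *
import cv2
s=state();print(s)
for n in("scene","top"):
    p,d=grab_frame(n);cv2.imwrite(f"pics/{n}0.png",p[...,::-1]);
    import numpy as np;np.save(f"pics/{n}0.npy",d)
    print(n,calibration(n))
print(calibration("wrist"))
E
```

```text
pics
{'time': 0.0, 'joint_pos': array([ 1.43019393,  0.50184527, -0.42679189,  1.55150463,  0.22078748,
        1.13826036, -0.21030958]), 'joint_vel': array([ 1.81760279e-04,  1.47957802e-03, -3.07071595e-04,  2.68406815e-05,
        1.57865317e-04,  8.93155035e-06,  9.27811686e-05]), 'joint_efforts': array([ 2.53185563e-04, -5.69519091e+01, -5.81590846e+00, -2.80943334e+01,
        1.07342476e-02,  1.21379606e-02,  2.23808803e-05]), 'position': array([ 255.09729858, -597.1177298 ,  249.23823941]), 'tcp_rot': array([-3.14151372e+00,  1.96136403e-03, -1.16694237e+00]), 'ft_force': array([-0.44503194,  0.477145  , -0.02903492]), 'torque': array([ 0.0046149 , -0.03507106,  0.00189003]), 'grip_width': 1.000347468071343}
scene {'fx': 541.3103474357241, 'fy': 541.3103474357241, 'cx': 320.0667684063569, 'cy': 245.99755860387313, 'k1': -0.0664128105212708, 'origin': array([1463.05839003,  374.57551288,  805.81054812]), 'attitude': array([-2.22111339,  0.01695986,  1.95420778])}
top {'fx': 525.6182240328792, 'fy': 525.6182240328792, 'cx': 310.67305821878915, 'cy': 236.60675865691078, 'k1': -0.06324012706893796, 'origin': array([ 447.88603174,   28.81651965, 1056.78602682]), 'attitude': array([-2.96549714,  0.01592978, -1.55371212])}
{'fx': 403.5013629603644, 'fy': 403.5013629603644, 'cx': 314.6134713392446, 'cy': 235.98464815676067, 'k1': 0.00789810129370522, 'tool_from_camera': array([[ 9.99999906e-01, -1.79287300e-04,  3.94347056e-04,
        -5.21397012e-01],
       [ 7.10771804e-05,  9.65903694e-01,  2.58901620e-01,
        -6.65631928e+01],
       [-4.27319051e-04, -2.58901567e-01,  9.65903616e-01,
        -1.24559698e+02],
       [ 0.00000000e+00,  0.00000000e+00,  0.00000000e+00,
         1.00000000e+00]])}
```

View pics/scene0.png

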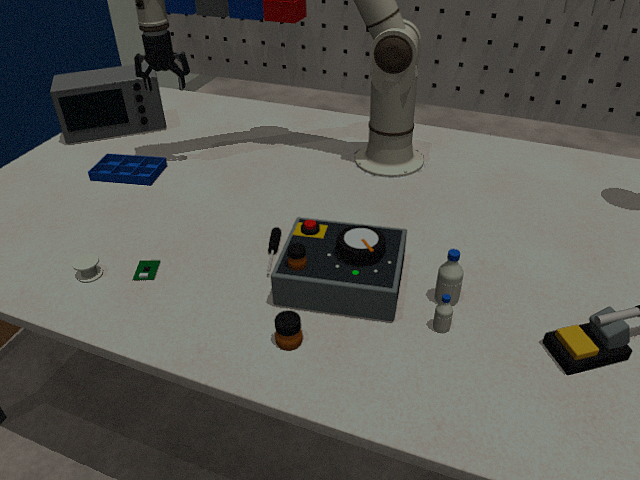

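View pics/top0.png

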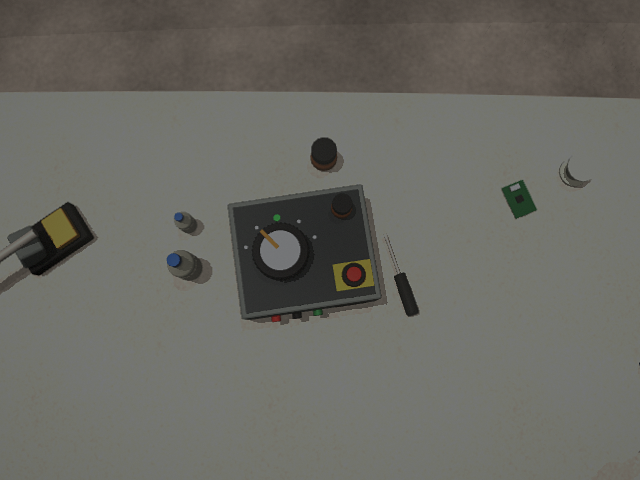

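The top view shows the knob at (282,251), with the pointer tip near (262,230) and the green mark at (277,218), so it is about one click short. The red button is at (354,274), and the jar is on the deck at (342,205).

```bash
cat >h.py <<'E'
import numpy as np,cv2
from scipy.spatial.transform import Rotation as R
from plant import *
def cam(n,st=None):
    c=calibration(n)
    K=np.array([[c['fx'],0,c['cx']],[0,c['fy'],c['cy']],[0,0,1.]])
    if n=='wrist':
        T=c['tool_from_camera'];Rt=R.from_euler('xyz',st['tcp_rot']).as_matrix()
        M=Rt@T[:3,:3];o=st['position']+Rt@T[:3,3]
    else:
        a=c['attitude'];M=R.from_euler('xyz',a).as_matrix();o=c['origin']
    return K,c['k1'],M,o
def ray(n,uv,st=None):
    K,k,M,o=cam(n,st)
    p=cv2.undistortPoints(np.array([[uv]],float),K,np.array([k,0,0,0.]))[0,0]
    return o,M@np.array([p[0],p[1],1])
def at_z(n,uv,z,st=None):
    o,d=ray(n,uv,st);return o+d*(z-o[2])/d[2]
def at_depth(n,uv,D,st=None):
    o,d=ray(n,uv,st);return o+d*D
def two(a,b):
    (o1,d1),(o2,d2)=a,b
    s=np.linalg.lstsq(np.c_[d1,-d2],o2-o1,rcond=None)[0]
    p,q=o1+d1*s[0],o2+d2*s[1];return (p+q)/2,np.linalg.norm(p-q)
E
python3 - <<'E'
from h import *
for n in('top','scene'):
    d=np.load(f'pics/{n}0.npy');im=cv2.imread(f'pics/{n}0.png')
    pts={'top':dict(knob=(281,250),green=(277,218),red=(354,274),c1=(229,203),c2=(362,186),c3=(380,299),c4=(243,317),table=(450,350)),'scene':dict(knob=(361,239),green=(355,272),red=(310,225),table=(250,350))}[n]
    for k,(u,v) in pts.items():
        print(n,k,at_depth(n,(u,v),d[v,u]).round(1),d[v,u])
im=cv2.imread('pics/top0.png')[175:330,215:400];cv2.imwrite('pics/topc.png',cv2.resize(im,None,fx=4,fy=4,interpolation=2)[:600])
im=cv2.imread('pics/scene0.png')[205:320,260:420];cv2.imwrite('pics/scenec.png',cv2.resize(im,None,fx=5,fy=5,interpolation=2)[:600])
E
```

```text
top knob [587.3  98.9 131.2] 936.8953
top green [653.8 111.   92.5] 986.8128
top red [548.5 -32.6 111.3] 947.21674
top c1 [ 7.041e+02  2.196e+02 -3.000e-01] 1088.9447
top c2 [719.2 -48.8  88.3] 999.36755
top c3 [510.7 -91.6   3.5] 1045.6198
top c4 [468.8 169.   84.9] 963.03064
top table [ 412.3 -230.4   -1.9] 1031.0868
scene knob [589.4 102.4 129.1] 1134.7324
scene green [654.7 112.5  93.1] 1105.4865
scene red [554.1 -29.2 109.3] 1213.1212
scene table [850.1 -36.4   1.3] 1063.3662
```

View pics/topc.png

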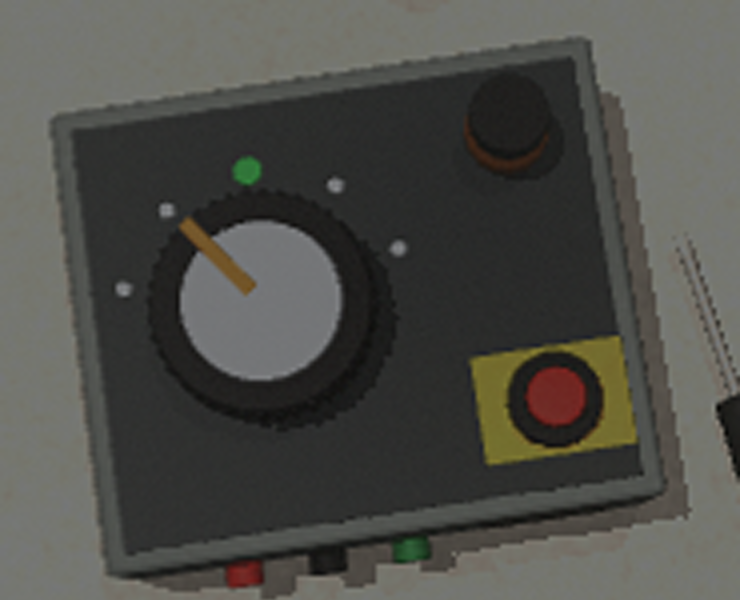

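View pics/scenec.png

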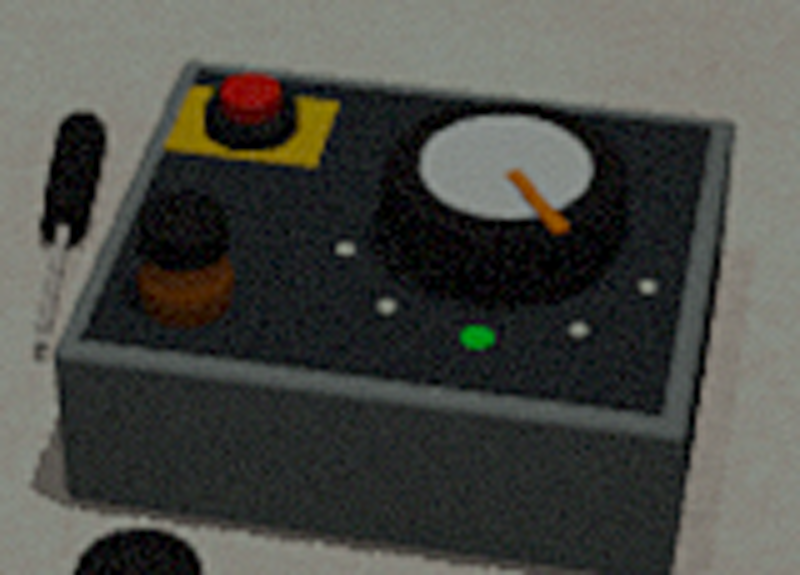

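```bash
python3 - <<'E'
from h import *
t=lambda u,v:(u/4+215-.4,v/4+175-.4); s=lambda u,v:(u/5+260-.4,v/5+205-.4)
P=dict(knob=(t(261,300),s(506,166)),green=(t(247,170),s(478,337)),red=(t(556,397),s(251,90)),tip=(t(184,222),s(563,230)),w1=(t(167,210),s(579,329)),w4=(t(335,185),s(387,306)),w5=(t(398,248),s(345,248)),w0=(t(123,289),s(647,287)),jarlid=(t(508,113),s(185,215)))
Q={}
for k,(a,b) in P.items():
    Q[k],e=two(ray('top',a),ray('scene',b));print(k,Q[k].round(1),round(e,1))
c=cv2
# fit case: planar
loc={'knob':(0,40),'green':(68,40),'red':(-60,-85)}
import math
for i,k in zip((-2,-1,1,2),('w0','w1','w4','w5')):
    a=-i*math.pi/5;loc[k]=(68*math.cos(a),40+68*math.sin(a))
A=np.array([loc[k] for k in loc],float);B=np.array([Q[k][:2] for k in loc])
a=A-A.mean(0);b=B-B.mean(0)
th=math.atan2((a[:,0]*b[:,1]-a[:,1]*b[:,0]).sum(),(a*b).sum())
Rm=np.array([[math.cos(th),-math.sin(th)],[math.sin(th),math.cos(th)]])
o=B.mean(0)-Rm@A.mean(0);print('yaw',th,'origin',o);print((A@Rm.T+o-B).round(1))
print('axis',Rm@[0,40]+o,'red',Rm@[-60,-85]+o)
v=Q['tip'][:2]-(Rm@[0,40]+o);print('pointer angle ccw from green',math.degrees(math.atan2(v[1],v[0])-th),np.hypot(*v))
E
```

```text
knob [588.  101.2 130.9] 0.4
green [655.2 112.6  93.5] 0.9
red [548.7 -31.8 111.7] 0.0
tip [622.7 136.9 131.9] 0.9
w1 [635.6 149.5  93.4] 0.9
w4 [648.8  70.8  92.8] 0.2
w5 [619.2  40.7  93.3] 0.0
w0 [598.1 168.3  92.6] 0.4
jarlid [673.6  -8.  136.9] 0.6
yaw 0.16278040617368647 origin [594.37996443  61.76657323]
[[-0.1  0.1]
 [-0.2 -0.3]
 [ 0.2 -0. ]
 [ 0.   0.2]
 [ 0.2  0.1]
 [-0.1 -0.1]
 [-0.   0.1]]
axis [587.89746523 101.23779318] red [548.94844532 -31.83351796]
pointer angle ccw from green 36.399299886732784 49.7959888662968
```

The geometry fits well (residuals 0.3 mm or less, pointer 36° short, which is one click). Next I'll plan the transit in blocks of equal rows.

```bash
cat >>h.py <<'E'
def block(pos,yaw,gxy,gyaw,gz,n=5):
    # equal rows taking (pos,yaw) to goal with tool down; yaw+ => rz-
    dy=(gyaw-yaw)/n
    S=np.zeros((2,2))
    for i in range(n):
        y=yaw+i*dy
        S+=np.array([[np.cos(y),np.sin(y)],[np.sin(y),-np.cos(y)]])
    t=np.linalg.solve(S,np.array(gxy)-pos[:2])
    return dict(tx=round(t[0]/20,3),ty=round(t[1]/20,3),tz=round(-(gz-pos[2])/n/20,3),rz=round(-dy/.12,3))
E
python3 - <<'E'
from h import *
s=state();p=s['position'];y=s['tcp_rot'][2]
g=np.array([621.4,34.1]);gy=.463;N=8
p0=p.copy();y0=y
for i in range(N):
    q=p0[:2]+(g-p0[:2])*(i+1)/N;yy=y0+(gy-y0)*(i+1)/N
    print(block(p,y,q,yy,250));p=np.array([*q,250]);y=yy
E
```

```text
{'tx': np.float64(-0.485), 'ty': np.float64(-0.774), 'tz': np.float64(-0.007), 'rz': np.float64(-0.34)}
{'tx': np.float64(-0.318), 'ty': np.float64(-0.857), 'tz': np.float64(-0.0), 'rz': np.float64(-0.34)}
{'tx': np.float64(-0.139), 'ty': np.float64(-0.903), 'tz': np.float64(-0.0), 'rz': np.float64(-0.34)}
{'tx': np.float64(0.047), 'ty': np.float64(-0.913), 'tz': np.float64(-0.0), 'rz': np.float64(-0.34)}
{'tx': np.float64(0.231), 'ty': np.float64(-0.884), 'tz': np.float64(-0.0), 'rz': np.float64(-0.34)}
{'tx': np.float64(0.405), 'ty': np.float64(-0.819), 'tz': np.float64(-0.0), 'rz': np.float64(-0.34)}
{'tx': np.float64(0.562), 'ty': np.float64(-0.72), 'tz': np.float64(-0.0), 'rz': np.float64(-0.34)}
{'tx': np.float64(0.696), 'ty': np.float64(-0.592), 'tz': np.float64(-0.0), 'rz': np.float64(-0.34)}
```

Request:
jog_arm(series=[{"tx": -0.485, "ty": -0.774, "rz": -0.34, "fingers": 0.2}, {"tx": -0.485, "ty": -0.774, "rz": -0.34, "fingers": 0.2}, {"tx": -0.485, "ty": -0.774, "rz": -0.34, "fingers": 0.2}, {"tx": -0.485, "ty": -0.774, "rz": -0.34, "fingers": 0.2}, {"tx": -0.485, "ty": -0.774, "rz": -0.34, "fingers": 0.2}])

```text
validation failed for argument at $.se...
```

Request:
jog_arm(series=[{"tx": -0.318, "ty": -0.857, "rz": -0.34, "fingers": 0.2}, {"tx": -0.318, "ty": -0.857, "rz": -0.34, "fingers": 0.2}, {"tx": -0.318, "ty": -0.857, "rz": -0.34, "fingers": 0.2}, {"tx": -0.318, "ty": -0.857, "rz": -0.34, "fingers": 0.2}, {"tx": -0.318, "ty": -0.857, "rz": -0.34, "fingers": 0.2}])

```text
validation failed for argument at $.se...
```

Request:
jog_arm(series=[{"tx": -0.139, "ty": -0.903, "rz": -0.34, "fingers": 0.2}, {"tx": -0.139, "ty": -0.903, "rz": -0.34, "fingers": 0.2}, {"tx": -0.139, "ty": -0.903, "rz": -0.34, "fingers": 0.2}, {"tx": -0.139, "ty": -0.903, "rz": -0.34, "fingers": 0.2}, {"tx": -0.139, "ty": -0.903, "rz": -0.34, "fingers": 0.2}])

```text
validation failed for argument at $.se...
```

Request:
jog_arm(series=[{"tx": 0.047, "ty": -0.913, "rz": -0.34, "fingers": 0.2}, {"tx": 0.047, "ty": -0.913, "rz": -0.34, "fingers": 0.2}, {"tx": 0.047, "ty": -0.913, "rz": -0.34, "fingers": 0.2}, {"tx": 0.047, "ty": -0.913, "rz": -0.34, "fingers": 0.2}, {"tx": 0.047, "ty": -0.913, "rz": -0.34, "fingers": 0.2}])

```text
validation failed for argument at $.se...
```

Request:
jog_arm(series=[{"tx": -0.485, "ty": -0.774, "tz": 0, "rx": 0, "ry": 0, "rz": -0.34, "fingers": 0.2}])

```text
time: 0.2
position: [263.4, -584.0, 249.4]
tcp_rot: [3.14, 0.001, -1.129]
ft_force: [0.8, -0.8, 0.2]
grip_width: 0.856
```

Request:
jog_arm(series=[{"tx": -0.485, "ty": -0.774, "tz": 0, "rx": 0, "ry": 0, "rz": -0.34, "fingers": 0.2}, {"tx": -0.485, "ty": -0.774, "tz": 0, "rx": 0, "ry": 0, "rz": -0.34, "fingers": 0.2}, {"tx": -0.485, "ty": -0.774, "tz": 0, "rx": 0, "ry": 0, "rz": -0.34, "fingers": 0.2}, {"tx": -0.485, "ty": -0.774, "tz": 0, "rx": 0, "ry": 0, "rz": -0.34, "fingers": 0.2}])

```text
time: 0.6
position: [302.5, -516.7, 250.5]
tcp_rot: [-3.141, -0.0, -0.958]
ft_force: [-0.2, -0.3, 0.4]
grip_width: 0.206
```

Request:
jog_arm(series=[{"tx": -0.318, "ty": -0.857, "tz": 0, "rx": 0, "ry": 0, "rz": -0.34, "fingers": 0.2}, {"tx": -0.318, "ty": -0.857, "tz": 0, "rx": 0, "ry": 0, "rz": -0.34, "fingers": 0.2}, {"tx": -0.318, "ty": -0.857, "tz": 0, "rx": 0, "ry": 0, "rz": -0.34, "fingers": 0.2}, {"tx": -0.318, "ty": -0.857, "tz": 0, "rx": 0, "ry": 0, "rz": -0.34, "fingers": 0.2}, {"tx": -0.318, "ty": -0.857, "tz": 0, "rx": 0, "ry": 0, "rz": -0.34, "fingers": 0.2}])

```text
time: 1.1
position: [347.8, -438.5, 250.3]
tcp_rot: [-3.141, -0.0, -0.755]
ft_force: [0.5, -0.3, -0.1]
grip_width: 0.201
```

Request:
jog_arm(series=[{"tx": -0.139, "ty": -0.903, "tz": 0, "rx": 0, "ry": 0, "rz": -0.34, "fingers": 0.2}, {"tx": -0.139, "ty": -0.903, "tz": 0, "rx": 0, "ry": 0, "rz": -0.34, "fingers": 0.2}, {"tx": -0.139, "ty": -0.903, "tz": 0, "rx": 0, "ry": 0, "rz": -0.34, "fingers": 0.2}, {"tx": -0.139, "ty": -0.903, "tz": 0, "rx": 0, "ry": 0, "rz": -0.34, "fingers": 0.2}, {"tx": -0.139, "ty": -0.903, "tz": 0, "rx": 0, "ry": 0, "rz": -0.34, "fingers": 0.2}])

```text
time: 1.6
position: [393.4, -359.6, 250.3]
tcp_rot: [-3.142, -0.0, -0.552]
ft_force: [0.2, 0.3, -0.2]
grip_width: 0.199
```

Request:
jog_arm(series=[{"tx": 0.047, "ty": -0.913, "tz": 0, "rx": 0, "ry": 0, "rz": -0.34, "fingers": 0.2}, {"tx": 0.047, "ty": -0.913, "tz": 0, "rx": 0, "ry": 0, "rz": -0.34, "fingers": 0.2}, {"tx": 0.047, "ty": -0.913, "tz": 0, "rx": 0, "ry": 0, "rz": -0.34, "fingers": 0.2}, {"tx": 0.047, "ty": -0.913, "tz": 0, "rx": 0, "ry": 0, "rz": -0.34, "fingers": 0.2}, {"tx": 0.047, "ty": -0.913, "tz": 0, "rx": 0, "ry": 0, "rz": -0.34, "fingers": 0.2}])

```text
time: 2.1
position: [439.2, -280.6, 250.3]
tcp_rot: [-3.141, -0.0, -0.347]
ft_force: [-0.6, -0.5, -0.4]
grip_width: 0.197
```

Tracking well; I'll continue.

Request:
jog_arm(series=[{"tx": 0.231, "ty": -0.884, "tz": 0, "rx": 0, "ry": 0, "rz": -0.34, "fingers": 0.2}, {"tx": 0.231, "ty": -0.884, "tz": 0, "rx": 0, "ry": 0, "rz": -0.34, "fingers": 0.2}, {"tx": 0.231, "ty": -0.884, "tz": 0, "rx": 0, "ry": 0, "rz": -0.34, "fingers": 0.2}, {"tx": 0.231, "ty": -0.884, "tz": 0, "rx": 0, "ry": 0, "rz": -0.34, "fingers": 0.2}, {"tx": 0.231, "ty": -0.884, "tz": 0, "rx": 0, "ry": 0, "rz": -0.34, "fingers": 0.2}])

```text
time: 2.6
position: [484.9, -201.7, 250.3]
tcp_rot: [-3.141, -0.0, -0.144]
ft_force: [0.8, -0.2, 0.0]
grip_width: 0.2
```

Request:
jog_arm(series=[{"tx": 0.405, "ty": -0.819, "tz": 0, "rx": 0, "ry": 0, "rz": -0.34, "fingers": 0.2}, {"tx": 0.405, "ty": -0.819, "tz": 0, "rx": 0, "ry": 0, "rz": -0.34, "fingers": 0.2}, {"tx": 0.405, "ty": -0.819, "tz": 0, "rx": 0, "ry": 0, "rz": -0.34, "fingers": 0.2}, {"tx": 0.405, "ty": -0.819, "tz": 0, "rx": 0, "ry": 0, "rz": -0.34, "fingers": 0.2}, {"tx": 0.405, "ty": -0.819, "tz": 0, "rx": 0, "ry": 0, "rz": -0.34, "fingers": 0.2}])

```text
time: 3.1
position: [530.6, -122.7, 250.3]
tcp_rot: [-3.141, -0.0, 0.06]
ft_force: [0.6, 0.3, -0.0]
grip_width: 0.204
```

Request:
jog_arm(series=[{"tx": 0.562, "ty": -0.72, "tz": 0, "rx": 0, "ry": 0, "rz": -0.34, "fingers": 0.2}, {"tx": 0.562, "ty": -0.72, "tz": 0, "rx": 0, "ry": 0, "rz": -0.34, "fingers": 0.2}, {"tx": 0.562, "ty": -0.72, "tz": 0, "rx": 0, "ry": 0, "rz": -0.34, "fingers": 0.2}, {"tx": 0.562, "ty": -0.72, "tz": 0, "rx": 0, "ry": 0, "rz": -0.34, "fingers": 0.2}, {"tx": 0.562, "ty": -0.72, "tz": 0, "rx": 0, "ry": 0, "rz": -0.34, "fingers": 0.2}])

```text
time: 3.6
position: [576.0, -43.7, 250.2]
tcp_rot: [-3.141, 0.0, 0.264]
ft_force: [-0.8, 0.9, 0.4]
grip_width: 0.202
```

Request:
jog_arm(series=[{"tx": 0.696, "ty": -0.592, "tz": 0, "rx": 0, "ry": 0, "rz": -0.34, "fingers": 0.2}, {"tx": 0.696, "ty": -0.592, "tz": 0, "rx": 0, "ry": 0, "rz": -0.34, "fingers": 0.2}, {"tx": 0.696, "ty": -0.592, "tz": 0, "rx": 0, "ry": 0, "rz": -0.34, "fingers": 0.2}, {"tx": 0.696, "ty": -0.592, "tz": 0, "rx": 0, "ry": 0, "rz": -0.34, "fingers": 0.2}, {"tx": 0.696, "ty": -0.592, "tz": 0, "rx": 0, "ry": 0, "rz": -0.34, "fingers": 0.2}])

```text
time: 4.1
position: [621.5, 35.2, 250.1]
tcp_rot: [-3.141, 0.0, 0.468]
ft_force: [-1.0, 0.4, 0.6]
grip_width: 0.2
```

```bash
python3 - <<'E'
from h import *
s=state();p,d=grab_frame('wrist');cv2.imwrite('pics/w1.png',p[...,::-1]);np.save('pics/w1.npy',d)
print(s['time'],s['position'],s['tcp_rot'],s['joint_pos'].round(2),s['ft_force'])
E
```

```text
4.1 [621.51919422  35.23222349 250.11071017] [-3.14142727e+00  1.66177442e-04  4.68033157e-01] [ 0.54  0.58 -0.92  1.61  0.49  1.19 -0.01] [-0.95494188  0.4477471   0.63634648]
```

View pics/w1.png

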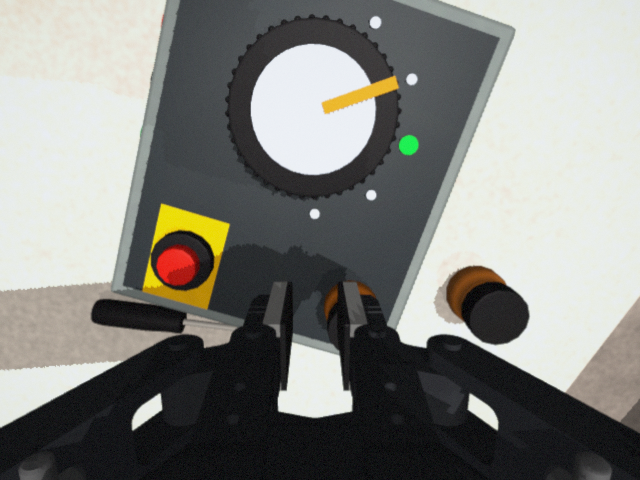

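The wrist view shows the knob disc centre at about (314,109), the pointer tip at (397,83), the green mark at (408,145) and the red button at (178,265). I'll check these against the fit and then descend.

```bash
python3 - <<'E'
from h import *
s=state()
for k,uv,z in(('knob',(314,109),130),('green',(408,145),92),('red',(178,265),111),('jar',(349,320),136)):print(k,at_z('wrist',uv,z,s).round(1))
yaw=s['tcp_rot'][2]
y=np.array([np.sin(yaw),-np.cos(yaw)]);x=np.array([np.cos(yaw),np.sin(yaw)])
v=s['position'][:2]-[587.9,101.2];print(v@x,v@y)
E
```

```text
knob [588.3 107.9 130. ]
green [655.6 117.8  92. ]
red [551.3 -25.6 111. ]
jar [668.2   1.6 136. ]
2.200030330866847 70.72133311936943
```

```bash
python3 - <<'E'
from h import *
s=state();print(s['position'],s['tcp_rot']);p,d=grab_frame('wrist');cv2.imwrite('pics/w2.png',p[...,::-1]);np.save('pics/w2.npy',d);s=state();print(s['position'],s['tcp_rot'],s['joint_vel'].round(3))
E
```

```text
[622.11408298  39.26661952 250.49434607] [-3.13928373e+00 -2.53490499e-03  4.73611320e-01]
[621.47308472  38.08653749 250.39742593] [-3.13946673e+00 -1.58255973e-03  4.71017582e-01] [ 0.035 -0.017  0.026  0.021 -0.003  0.007 -0.009]
```

View pics/w2.png

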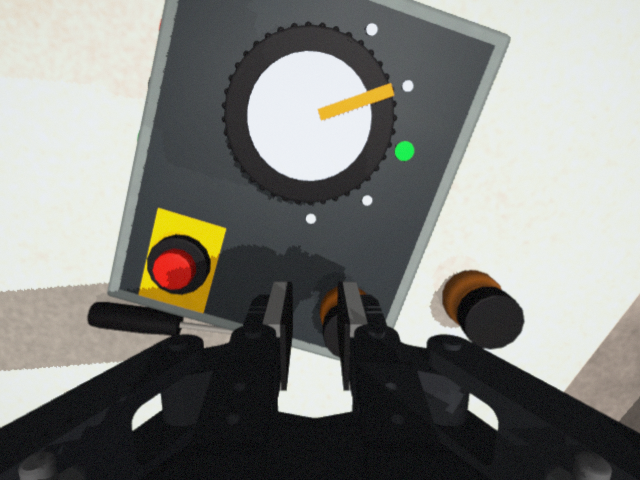

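```bash
python3 - <<'E'
from h import *
s=dict(position=np.array([622.11,39.27,250.49]),tcp_rot=np.array([-3.13928,-.00253,.4736]))
for k,uv,z in(('knob',(309,116),130),('green',(404.5,151),92),('red',(174,271),111)):print(k,at_z('wrist',uv,z,s).round(1))
print(state()['position'])
E
```

```text
knob [587.4 103.1 130. ]
green [655.5 113.2  92. ]
red [550.5 -30.9 111. ]
[621.47308472  38.08653749 250.39742593]
```

Request:
jog_arm(series=[{"tx": 0, "ty": 0, "tz": 0.8, "rx": 0, "ry": 0, "rz": 0, "fingers": 0.2}, {"tx": 0, "ty": 0, "tz": 0.9, "rx": 0, "ry": 0, "rz": 0, "fingers": 0.2}, {"tx": 0, "ty": 0, "tz": 0.9, "rx": 0, "ry": 0, "rz": 0, "fingers": 0.2}, {"tx": 0, "ty": 0, "tz": 0.9, "rx": 0, "ry": 0, "rz": 0, "fingers": 0.2}, {"tx": 0, "ty": 0, "tz": 0.8, "rx": 0, "ry": 0, "rz": 0, "fingers": 0.2}])

```text
time: 4.7
position: [620.2, 33.0, 161.8]
tcp_rot: [-3.141, 0.002, 0.464]
ft_force: [-0.4, -0.1, 0.2]
grip_width: 0.197
```

Request:
jog_arm(series=[{"tx": 0, "ty": 0, "tz": 0.7, "rx": 0, "ry": 0, "rz": 0, "fingers": 0.2}, {"tx": 0, "ty": 0, "tz": 0.6, "rx": 0, "ry": 0, "rz": 0, "fingers": 0.2}, {"tx": 0, "ty": 0, "tz": 0.4, "rx": 0, "ry": 0, "rz": 0, "fingers": 0.2}, {"tx": 0, "ty": 0, "tz": 0.2, "rx": 0, "ry": 0, "rz": 0, "fingers": 0.2}, {"tx": 0, "ty": 0, "tz": 0, "rx": 0, "ry": 0, "rz": 0, "fingers": 0.2}])

```text
time: 5.2
position: [621.0, 33.9, 126.0]
tcp_rot: [-3.141, 0.0, 0.465]
ft_force: [0.6, 0.3, -0.4]
grip_width: 0.199
```

Request:
jog_arm(series=[{"tx": 0, "ty": 0, "tz": 0, "rx": 0, "ry": 0, "rz": 0, "fingers": 0.2}, {"tx": 0, "ty": 0, "tz": 0, "rx": 0, "ry": 0, "rz": 0, "fingers": 0.2}])

```text
time: 5.4
position: [621.6, 34.0, 127.1]
tcp_rot: [3.141, -0.001, 0.465]
ft_force: [0.5, 0.2, -0.5]
grip_width: 0.198
```

```bash
python3 - <<'E'
from h import *
s=state();print(s['time'],s['position'],s['tcp_rot'],s['ft_force'],s['joint_vel'].round(3))
p,d=grab_frame('wrist');cv2.imwrite('pics/w3.png',p[...,::-1]);np.save('pics/w3.npy',d)
yaw=s['tcp_rot'][2]
y=np.array([np.sin(yaw),-np.cos(yaw)]);x=np.array([np.cos(yaw),np.sin(yaw)])
v=s['position'][:2]-[587.8,102];print(v@x,v@y)
E
```

```text
5.4 [621.57460035  34.00290742 127.0901237 ] [ 3.14100902e+00 -1.21761067e-03  4.65019124e-01] [ 0.53482731  0.2494382  -0.49563124] [ 0.002  0.001  0.001  0.001 -0.     0.001  0.001]
-0.3044324876274131 75.92256284381605
```

View pics/w3.png

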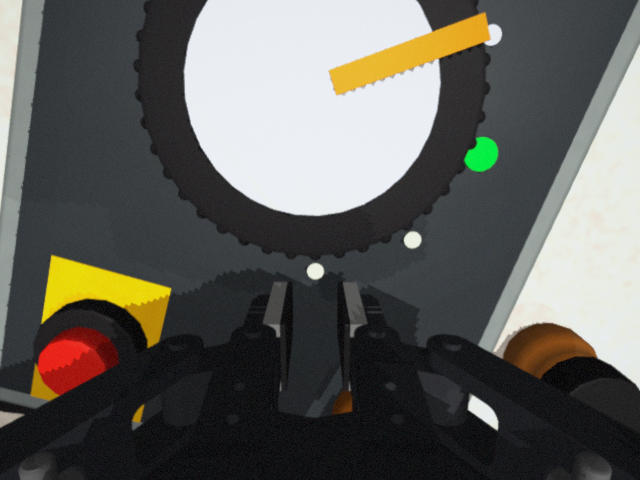

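The pads are centred below the knob's rim and aimed at its axis. Now I'll approach slowly until contact.

Request:
jog_arm(series=[{"tx": 0, "ty": -0.15, "tz": 0.1, "rx": 0, "ry": 0, "rz": 0, "fingers": 0.2}, {"tx": 0, "ty": -0.15, "tz": 0.1, "rx": 0, "ry": 0, "rz": 0, "fingers": 0.2}, {"tx": 0, "ty": -0.15, "tz": 0.05, "rx": 0, "ry": 0, "rz": 0, "fingers": 0.2}, {"tx": 0, "ty": -0.1, "tz": 0, "rx": 0, "ry": 0, "rz": 0, "fingers": 0.2}, {"tx": 0, "ty": 0, "tz": 0, "rx": 0, "ry": 0, "rz": 0, "fingers": 0.2}])

```text
time: 5.95
position: [615.9, 44.3, 121.3]
tcp_rot: [-3.141, 0.0, 0.466]
ft_force: [0.5, -0.5, 0.7]
grip_width: 0.205
```

Request:
jog_arm(series=[{"tx": 0, "ty": -0.1, "tz": 0, "rx": 0, "ry": 0, "rz": 0, "fingers": 0.2}, {"tx": 0, "ty": 0, "tz": 0, "rx": 0, "ry": 0, "rz": 0, "fingers": 0.2}])

```text
time: 6.15
position: [615.2, 45.6, 121.4]
tcp_rot: [3.142, -0.0, 0.465]
ft_force: [0.3, -0.8, 0.8]
grip_width: 0.201
```

Request:
jog_arm(series=[{"tx": 0, "ty": -0.1, "tz": 0, "rx": 0, "ry": 0, "rz": 0, "fingers": 0.2}, {"tx": 0, "ty": 0, "tz": 0, "rx": 0, "ry": 0, "rz": 0, "fingers": 0.2}])

```text
time: 6.35
position: [615.1, 46.0, 121.4]
tcp_rot: [3.14, -0.0, 0.464]
ft_force: [2.8, -3.5, -0.5]
grip_width: 0.201
```

Request:
jog_arm(series=[{"tx": 0, "ty": -0.08, "tz": 0, "rx": 0, "ry": 0, "rz": 0, "fingers": 0.2}, {"tx": 0, "ty": 0, "tz": 0, "rx": 0, "ry": 0, "rz": 0, "fingers": 0.2}, {"tx": -0.18, "ty": -0.005, "tz": 0, "rx": 0, "ry": 0, "rz": 0.5, "fingers": 0.2}, {"tx": -0.18, "ty": -0.005, "tz": 0, "rx": 0, "ry": 0, "rz": 0.5, "fingers": 0.2}, {"tx": -0.18, "ty": -0.005, "tz": 0, "rx": 0, "ry": 0, "rz": 0.5, "fingers": 0.2}])

```text
time: 6.85
position: [605.0, 42.2, 121.5]
tcp_rot: [3.139, -0.002, 0.28]
ft_force: [5.3, -5.3, -1.5]
grip_width: 0.201
```

```bash
python3 - <<'E'
from h import *
s=state();print(s['time'],s['position'],s['tcp_rot'],s['ft_force'])
p,d=grab_frame('wrist');cv2.imwrite('pics/w4.png',p[...,::-1])
p,d=grab_frame('top');cv2.imwrite('pics/t4.png',cv2.resize(p[175:330,215:400,::-1],None,fx=4,fy=4)[:600])
E
```

```text
6.85 [605.03750664  42.16185474 121.51433074] [ 3.13880206e+00 -1.75900554e-03  2.80134479e-01] [ 5.26927741 -5.33558874 -1.54896803]
```

View pics/w4.png

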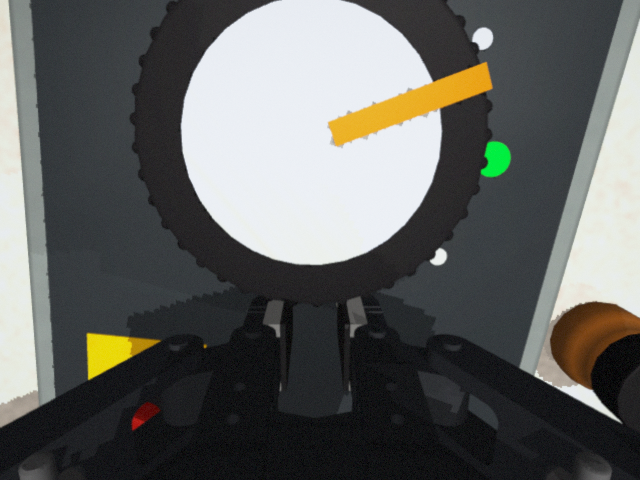

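The knob is following the fingertips: the pointer tip, at (490,75), is now between the white dot at (483,38) and the green mark at (495,159). I'll continue.

Request:
jog_arm(series=[{"tx": -0.18, "ty": -0.005, "tz": 0, "rx": 0, "ry": 0, "rz": 0.5, "fingers": 0.2}, {"tx": -0.18, "ty": -0.005, "tz": 0, "rx": 0, "ry": 0, "rz": 0.5, "fingers": 0.2}, {"tx": -0.18, "ty": -0.005, "tz": 0, "rx": 0, "ry": 0, "rz": 0.5, "fingers": 0.2}, {"tx": -0.18, "ty": -0.005, "tz": 0, "rx": 0, "ry": 0, "rz": 0.5, "fingers": 0.2}, {"tx": 0, "ty": 0, "tz": 0, "rx": 0, "ry": 0, "rz": 0, "fingers": 0.2}])

```text
time: 7.45
position: [588.9, 39.3, 121.3]
tcp_rot: [3.138, 0.001, 0.041]
ft_force: [-0.7, -7.3, 1.7]
grip_width: 0.197
```

```bash
python3 - <<'E'
from h import *
s=state();print(s['time'],s['position'],s['tcp_rot'],s['ft_force'])
p,d=grab_frame('wrist');cv2.imwrite('pics/w5.png',p[...,::-1])
E
```

```text
7.45 [588.90636598  39.26276501 121.32972047] [3.13759190e+00 1.31388989e-03 4.10859837e-02] [-0.71833101 -7.31674447  1.70634963]
```

View pics/w5.png

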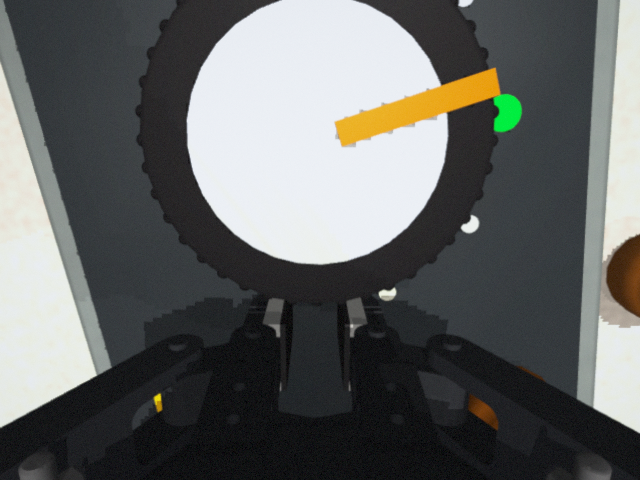

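The pointer is about 10° short of the green mark, so I'll give it three more small rows.

Request:
jog_arm(series=[{"tx": -0.18, "ty": -0.005, "tz": 0, "rx": 0, "ry": 0, "rz": 0.5, "fingers": 0.2}, {"tx": -0.18, "ty": -0.005, "tz": 0, "rx": 0, "ry": 0, "rz": 0.5, "fingers": 0.2}, {"tx": -0.12, "ty": -0.003, "tz": 0, "rx": 0, "ry": 0, "rz": 0.35, "fingers": 0.2}, {"tx": 0, "ty": 0, "tz": 0, "rx": 0, "ry": 0, "rz": 0, "fingers": 0.2}, {"tx": 0, "ty": 0.15, "tz": 0, "rx": 0, "ry": 0, "rz": 0, "fingers": 0.2}])

```text
time: 8.0
position: [579.1, 39.2, 121.4]
tcp_rot: [3.141, 0.001, -0.118]
ft_force: [-0.1, -0.2, 0.1]
grip_width: 0.196
```

Request:
jog_arm(series=[{"tx": 0, "ty": 0.25, "tz": 0, "rx": 0, "ry": 0, "rz": 0, "fingers": 0.2}, {"tx": 0, "ty": 0.25, "tz": 0, "rx": 0, "ry": 0, "rz": 0, "fingers": 0.2}, {"tx": 0, "ty": 0, "tz": 0, "rx": 0, "ry": 0, "rz": 0, "fingers": 0.2}, {"tx": 0, "ty": 0, "tz": 0, "rx": 0, "ry": 0, "rz": 0, "fingers": 0.2}])

```text
time: 8.4
position: [578.2, 29.9, 121.3]
tcp_rot: [-3.141, 0.0, -0.117]
ft_force: [0.1, -0.4, -0.4]
grip_width: 0.197
```

```bash
python3 - <<'E'
from h import *
s=state();print(s['time'],s['position'],s['tcp_rot'],s['ft_force'])
p,d=grab_frame('wrist');cv2.imwrite('pics/w6.png',p[...,::-1])
p,d=grab_frame('scene');cv2.imwrite('pics/s6.png',cv2.resize(p[205:320,260:420,::-1],None,fx=5,fy=5,interpolation=2))
E
```

```text
8.4 [578.24285632  29.90605282 121.26844429] [-3.14111982e+00  1.06209247e-04 -1.17075238e-01] [ 0.07232745 -0.3831522  -0.44928492]
```

View pics/w6.png

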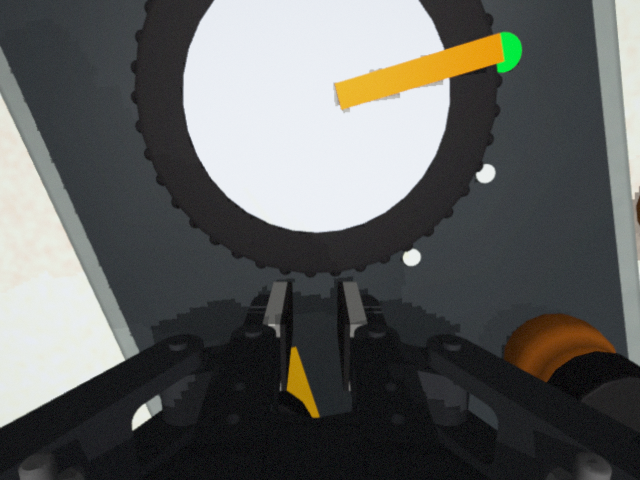

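View pics/s6.png

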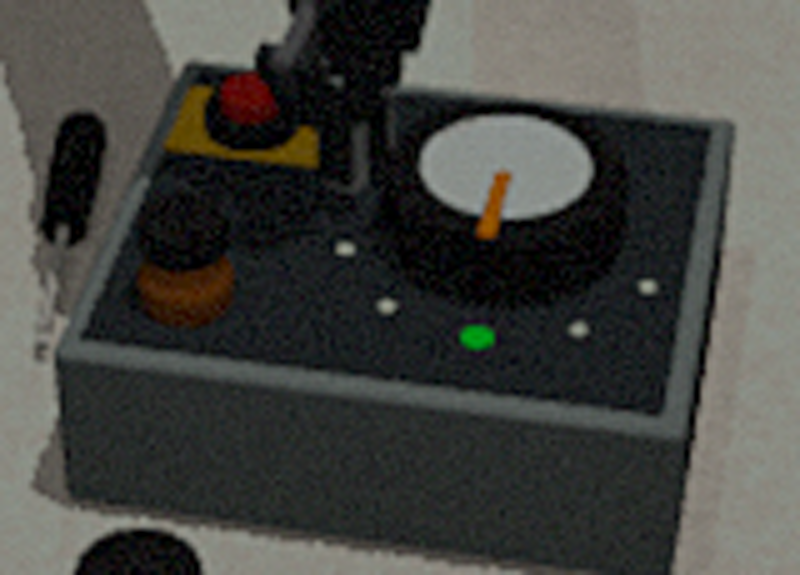

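The pointer covers the green mark in the wrist view. I'll check its angle numerically.

```bash
python3 - <<'E'
from h import *
s=state()
S=lambda u,v:(u/5+260-.4,v/5+205-.4)
c=at_z('scene',S(506,166),131);t=at_z('scene',S(487,236),131)
v=t-c;print(v,np.degrees(np.arctan2(v[1],v[0])-.163))
c=at_z('wrist',(316,90),130,s);t=at_z('wrist',(502,48),130,s)
v=t-c;print(c,v,np.degrees(np.arctan2(v[1],v[0])-.163))
E
```

```text
[48.08909803  8.01564513  0.        ] 0.12403227449242259
[588.36161217 105.73069215 130.        ] [49.90094187  4.58593667  0.        ] -4.088432990996764
```

The scene view puts the pointer within 0.1° of the mark, so it is in the detent. Next I'll lift, shut the fingers and go above the button at about (549.5, -31.5).

Request:
jog_arm(series=[{"tx": 0, "ty": 0, "tz": -0.8, "rx": 0, "ry": 0, "rz": 0, "fingers": 0}, {"tx": 0, "ty": 0, "tz": -0.8, "rx": 0, "ry": 0, "rz": 0, "fingers": 0}, {"tx": 0, "ty": 0, "tz": -0.4, "rx": 0, "ry": 0, "rz": 0, "fingers": 0}, {"tx": -0.15, "ty": 0.45, "tz": 0, "rx": 0, "ry": 0, "rz": 0, "fingers": 0}, {"tx": -0.25, "ty": 0.75, "tz": 0, "rx": 0, "ry": 0, "rz": 0, "fingers": 0}])

```text
time: 9.0
position: [567.8, 7.2, 162.1]
tcp_rot: [-3.141, -0.002, -0.115]
ft_force: [0.1, -0.5, -0.1]
grip_width: -0.0
```

Request:
jog_arm(series=[{"tx": -0.25, "ty": 0.75, "tz": 0, "rx": 0, "ry": 0, "rz": 0, "fingers": 0}, {"tx": -0.25, "ty": 0.75, "tz": 0, "rx": 0, "ry": 0, "rz": 0, "fingers": 0}, {"tx": -0.165, "ty": 0.5, "tz": 0, "rx": 0, "ry": 0, "rz": 0, "fingers": 0}, {"tx": 0, "ty": 0, "tz": 0, "rx": 0, "ry": 0, "rz": 0, "fingers": 0}, {"tx": 0, "ty": 0, "tz": 0, "rx": 0, "ry": 0, "rz": 0, "fingers": 0}])

```text
time: 9.5
position: [549.8, -31.4, 161.4]
tcp_rot: [-3.141, -0.0, -0.118]
ft_force: [0.4, -0.0, 0.0]
grip_width: -0.001
```

Request:
jog_arm(series=[{"tx": 0, "ty": 0, "tz": 0, "rx": 0, "ry": 0, "rz": 0, "fingers": 0}, {"tx": 0, "ty": 0, "tz": 0, "rx": 0, "ry": 0, "rz": 0, "fingers": 0}])

```text
time: 9.7
position: [549.9, -30.3, 161.4]
tcp_rot: [-3.141, -0.0, -0.116]
ft_force: [-0.8, 0.7, -0.5]
grip_width: -0.003
```

```bash
python3 - <<'E'
from h import *
s=state();print(s['time'],s['position'],s['tcp_rot'],s['ft_force'],s['grip_width'])
p,d=grab_frame('wrist');cv2.imwrite('pics/w7.png',p[...,::-1])
p,d=grab_frame('scene');cv2.imwrite('pics/s7.png',cv2.resize(p[165:280,260:420,::-1],None,fx=5,fy=5,interpolation=2))
E
```

```text
9.7 [549.94298587 -30.34250904 161.40476945] [-3.14103591e+00 -3.04290259e-04 -1.15603441e-01] [-0.83744265  0.74986362 -0.46485975] -0.003152814401874071
```

View pics/w7.png

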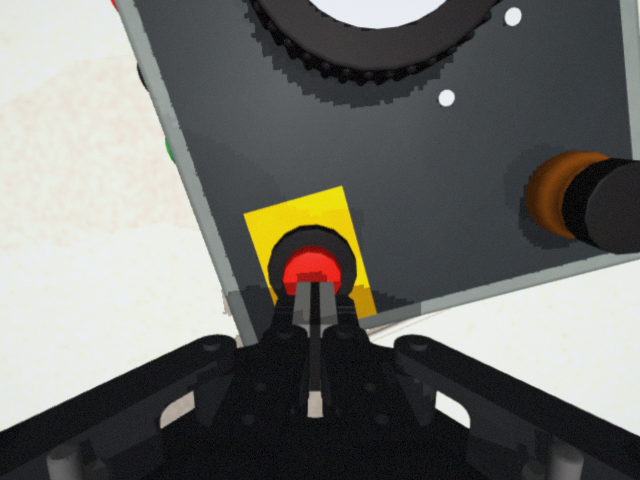

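View pics/s7.png

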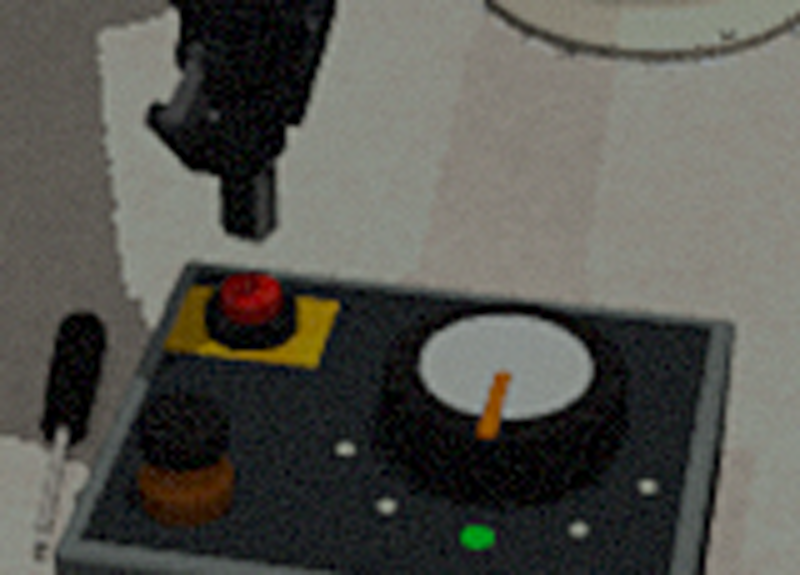

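The fingers are over the button in both views, and the pointer still stands at the green mark. I'll descend in small steps.

Request:
jog_arm(series=[{"tx": 0, "ty": 0.03, "tz": 0.35, "rx": 0, "ry": 0, "rz": 0, "fingers": 0}, {"tx": 0, "ty": 0, "tz": 0.4, "rx": 0, "ry": 0, "rz": 0, "fingers": 0}, {"tx": 0, "ty": 0, "tz": 0.35, "rx": 0, "ry": 0, "rz": 0, "fingers": 0}, {"tx": 0, "ty": 0, "tz": 0.25, "rx": 0, "ry": 0, "rz": 0, "fingers": 0}, {"tx": 0, "ty": 0, "tz": 0, "rx": 0, "ry": 0, "rz": 0, "fingers": 0}])

```text
time: 10.3
position: [548.8, -31.9, 133.2]
tcp_rot: [-3.141, 0.002, -0.117]
ft_force: [0.3, 0.2, -1.1]
grip_width: 0.001
```

Request:
jog_arm(series=[{"tx": 0, "ty": 0, "tz": 0.15, "rx": 0, "ry": 0, "rz": 0, "fingers": 0}, {"tx": 0, "ty": 0, "tz": 0.1, "rx": 0, "ry": 0, "rz": 0, "fingers": 0}, {"tx": 0, "ty": 0, "tz": 0, "rx": 0, "ry": 0, "rz": 0, "fingers": 0}, {"tx": 0, "ty": 0, "tz": 0, "rx": 0, "ry": 0, "rz": 0, "fingers": 0}])

```text
time: 10.7
position: [549.9, -31.8, 129.7]
tcp_rot: [-3.141, -0.001, -0.117]
ft_force: [0.2, 0.4, 2.3]
grip_width: -0.004
```

Request:
jog_arm(series=[{"tx": 0, "ty": 0, "tz": 0.1, "rx": 0, "ry": 0, "rz": 0, "fingers": 0}, {"tx": 0, "ty": 0, "tz": 0.1, "rx": 0, "ry": 0, "rz": 0, "fingers": 0}, {"tx": 0, "ty": 0, "tz": 0, "rx": 0, "ry": 0, "rz": 0, "fingers": 0}, {"tx": 0, "ty": 0, "tz": 0, "rx": 0, "ry": 0, "rz": 0, "fingers": 0}])

```text
time: 11.1
position: [549.9, -31.8, 125.6]
tcp_rot: [-3.141, -0.001, -0.117]
ft_force: [-0.2, 0.6, 3.6]
grip_width: -0.001
```

Request:
jog_arm(series=[{"tx": 0, "ty": 0, "tz": 0.1, "rx": 0, "ry": 0, "rz": 0, "fingers": 0}, {"tx": 0, "ty": 0, "tz": 0.1, "rx": 0, "ry": 0, "rz": 0, "fingers": 0}, {"tx": 0, "ty": 0, "tz": 0, "rx": 0, "ry": 0, "rz": 0, "fingers": 0}, {"tx": 0, "ty": 0, "tz": 0, "rx": 0, "ry": 0, "rz": 0, "fingers": 0}])

```text
time: 11.5
position: [550.1, -31.8, 124.6]
tcp_rot: [3.139, -0.001, -0.117]
ft_force: [-10.7, -0.6, 32.1]
grip_width: -0.004
```

Request:
jog_arm(series=[{"tx": 0, "ty": 0, "tz": 0.1, "rx": 0, "ry": 0, "rz": 0, "fingers": 0}, {"tx": 0, "ty": 0, "tz": 0.1, "rx": 0, "ry": 0, "rz": 0, "fingers": 0}, {"tx": 0, "ty": 0, "tz": 0, "rx": 0, "ry": 0, "rz": 0, "fingers": 0}, {"tx": 0, "ty": 0, "tz": 0, "rx": 0, "ry": 0, "rz": 0, "fingers": 0}])

```text
time: 11.9
position: [550.4, -31.7, 124.0]
tcp_rot: [3.136, -0.002, -0.117]
ft_force: [-21.6, -0.5, 63.1]
grip_width: -0.002
```

The button has bottomed out: the force climbed steeply at TCP z of about 124.6. Now I'll lift straight off.

Request:
jog_arm(series=[{"tx": 0, "ty": 0, "tz": -0.2, "rx": 0, "ry": 0, "rz": 0, "fingers": 0}, {"tx": 0, "ty": 0, "tz": -0.3, "rx": 0, "ry": 0, "rz": 0, "fingers": 0}, {"tx": 0, "ty": 0, "tz": -0.6, "rx": 0, "ry": 0, "rz": 0, "fingers": 0}, {"tx": 0, "ty": 0, "tz": -0.9, "rx": 0, "ry": 0, "rz": 0, "fingers": 0}, {"tx": 0, "ty": 0, "tz": -0.9, "rx": 0, "ry": 0, "rz": 0, "fingers": 0}])

```text
time: 12.4
position: [548.9, -32.3, 175.4]
tcp_rot: [-3.142, 0.002, -0.117]
ft_force: [1.0, 0.1, -0.6]
grip_width: -0.0
```

Request:
jog_arm(series=[{"tx": 0, "ty": 0, "tz": -0.9, "rx": 0, "ry": 0, "rz": 0, "fingers": 0}, {"tx": 0, "ty": 0, "tz": -0.5, "rx": 0, "ry": 0, "rz": 0, "fingers": 0}, {"tx": 0, "ty": 0, "tz": 0, "rx": 0, "ry": 0, "rz": 0, "fingers": 0}, {"tx": 0, "ty": 0, "tz": 0, "rx": 0, "ry": 0, "rz": 0, "fingers": 0}, {"tx": 0, "ty": 0, "tz": 0, "rx": 0, "ry": 0, "rz": 0, "fingers": 0}])

```text
time: 12.9
position: [548.8, -32.1, 202.3]
tcp_rot: [3.142, 0.002, -0.117]
ft_force: [-0.7, -0.1, 0.1]
grip_width: 0.001
```

```bash
python3 - <<'E'
from h import *
s=state();print(s['time'],s['position'],s['ft_force'])
p,d=grab_frame('scene');cv2.imwrite('pics/s8.png',p[...,::-1]);cv2.imwrite('pics/s8c.png',cv2.resize(p[205:320,260:420,::-1],None,fx=5,fy=5,interpolation=2))
p,e=grab_frame('top');cv2.imwrite('pics/t8.png',cv2.resize(p[175:330,215:400,::-1],None,fx=4,fy=4)[:600])
print(at_depth('scene',(310,224),np.load('pics/scene0.npy')[224,310]),at_depth('scene',(310,224),d[224,310]))
E
```

```text
12.9 [548.83907068 -32.12668635 202.25020279] [-0.68821414 -0.05575414  0.0649791 ]
[554.84373255 -28.73185681 112.61337007] [553.5432899  -29.30933934 111.62080386]
```

View pics/s8c.png

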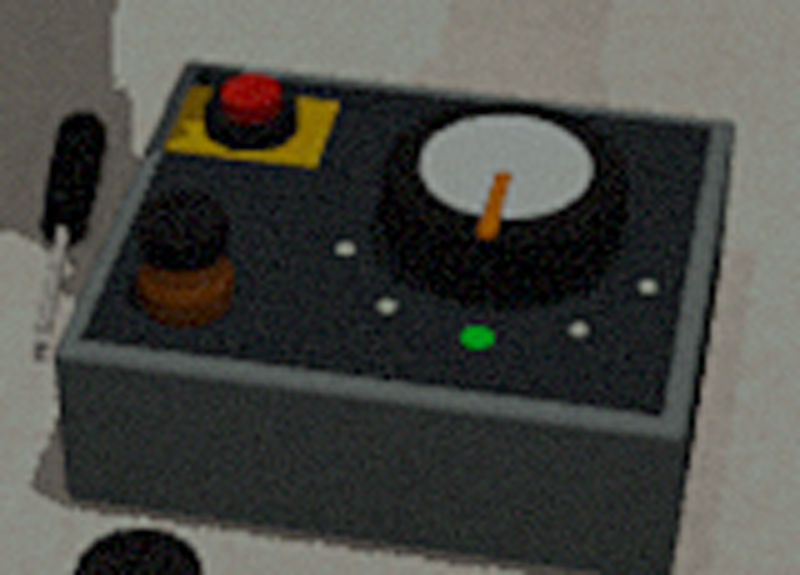

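View pics/s8.png

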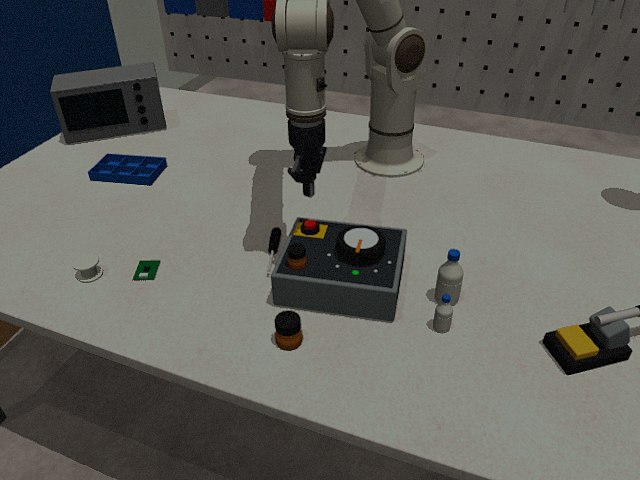

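The red button is up again (crop (251,95), same as before), the pointer is at green, and the jar, bottle and screwdriver are where they were. The arm is clear, so I'm handing in.

```bash
python3 -c "
from plant import *
print(hand_in())"
```

```text
the job is handed in; nothing more can be done
None
```

I turned the selector knob one click clockwise with the fingertips and left it in the green mark's detent. I then pushed the red button fully down, let it come up, and handed the job in at about 13 s of the 51 s allowed.

**Last checks:**
- **Selector:** the scene camera put the pointer within about 0.1° of the green mark after the stroke, and it looked unchanged in the last picture. A rough wrist-camera reading gave −4°, because the knob's centre was hard to read in that view. That is still inside the 0.1 rad limit.
- **Button:** the stop was clear, at about 6 mm of travel. My last two push steps went further than needed, so the wrist force reached about 67 N, under the 120 N limit. Afterwards the button top read 111.6 mm high against 112.6 mm at the start, which is within measurement noise.
- **Jar, bottle and screwdriver:** they looked unmoved and upright in the last scene picture; I didn't measure their positions.
- **Arm:** it stood clear of everything, with the wrist force near zero.

The first four move calls were refused because some fields were missing from the rows. Nothing moved, and I resent them in full.

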